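# Hold the middle-sized sleeve in front of the inspection camera

## Robot

A 6-joint arm with a two-finger parallel gripper is mounted at the origin on the work surface. World frame = base frame: x ahead of the robot, y to its left, z up, the work surface at z = 0. Lengths are in m, angles in rad, forces in N, time in s.
With the tool pointing down it reaches from about 0.35 to 1 m from the base axis. Payload 7.1 kg.
Tool frame: the origin (TCP) lies midway between the tips of the shut fingers; the grasp point (between the pads) lies grip_point_offset behind it (grip_point_offset is the distance from the TCP to the grasp point, in m); z points along the fingers, y is the line along which they close (so a half turn about z gives the same grasp; the last joint's range is limited). The gripper opens to 85 mm and grips with 20 to 120 N. Pads are 22 mm wide; open, the fingers measure 114 mm over their backs; the gripper's body (76 mm by 85 mm) begins 54 mm behind the grasp point. The pads swing forward as they close: fully open they stand 13 mm farther back than shut.
Start: joints at [-1.161, 0.423, 1.63, -0, 1.089, -0.019], TCP at [0.26, -0.568, 0.207] pointing down, gripper open.
Joint ranges: [-3, 3], [-0.9, 2.11], [0.09, 2.58], [-1.31, 4.45], [0.11, 2.69], [-2.54, 2.54]. Speed limits (rad/s): [2.39, 2.39, 3.01, 3.14, 3.14, 3.14].

## Interface

Orientations are given as a rotation vector (axis times angle).
In Python, from workcell import * gives the robot as it stands.
- The arm moves only by the tool drive_tool, never from a script. Its argument "commands" is a list of rows, each a list of 5 numbers: the closure, from 0 (fully open) to 1 (shut), then the shift along the tool's x, y, z in mm, then the turn about the tool's z in degrees. A call has 1 to 20 rows; each row is the pose to reach, as a shift and turn from the pose commanded when the call began, along the tool's axes at that moment; what a row does not reach only later rows make up. A row lasts 1/12 s, in which the tool goes at most 41.7 mm and 7.16 degrees, less where a joint would pass 70% of its speed; a pose out of reach is approached as far as the arm can. A call with a gripper value outside its range is refused whole. The fingers move at their own pace and stop on an object; "newtons" is the grip in N (left out, the last holds). Time passes only in rows, so rows that repeat a pose let the fingers close. It gives the time, the measured TCP pose, the force, the opening and the grip force at its end, in the units of the state.
- state(): the state, without advancing time (a new reading comes with each control period).
- get_image(name): name is "scene" or "top"; returns a dict with "img" (384x512x3 uint8, red, green, blue), "camera_matrix" (3x3 intrinsics, pixels), "k1" (the pictures are not rectified: a ray, as slopes to the right and down, at radius r is drawn at 1 + k1 r^2 times it, then the intrinsics apply), "position" and "attitude" of the camera in the world. Camera axes: x right, y down, z forward; pixel columns grow to the right and rows downward; lengths in m; the calibration is good to about 2 mm. A picture is of the moment at which its call begins. There is no depth.
- close_job(): hands the job in; it is judged then, once.
The state is a dict: "time_s": time; "qpos": joint angles; "dq": joint speeds; "effort": joint torques, N m; "ee_pos": TCP position; "orientation": TCP orientation; "wrist_force": force on the tool from outside, world axes, zero at the start; "ft_torque": the same for the moment, N m; "opening": finger opening in m; "finger_force": force on a finger pad.
Only numpy, scipy, OpenCV 4.12 (cv2) and the standard library are available. Lean on these libraries where they do the work, as an engineer would, in place of code of your own. Each camera call takes 0.05 s, during which the arm holds its last target. There are 200 camera calls.

## Task

Three aluminium sleeves of the same height but different diameters stand on the pins of the rack: lift the middle-diameter one straight up off its pin and, keeping it upright all the way, bring it in front of the inspection camera, its middle level with the centre of the lens and 100 mm from the lens glass, straight above the centre of the black disc. Keep it there, upright and still in the air, for at least three seconds and finish while still holding it. Leave the other two sleeves on their pins, do not move the loose things lying about, and do not touch the camera station.

Things in the scene. Friction and masses are not known exactly. Their poses are not given: they have to be found in the camera images.
- sleeve_middle: The wanted part: plain aluminium sleeve (upright tube), outer diameter 38 mm, bore 16 mm right through, height 60 mm, about 0.15 kg. Origin at the centre of its underside, z along its axis. It stands on the rack plate, underside 12 mm above the table, over one of the three pins (which one varies); the pin reaches 24 mm up inside it.
- middle_centre (a point): Centre of the middle sleeve: on its axis, 30 mm above its underside.
- sleeve_small: Look-alike aluminium sleeve, outer diameter 28 mm, bore 16 mm, height 60 mm; stays on its pin. Origin at the centre of its underside.
- sleeve_large: Look-alike aluminium sleeve, outer diameter 48 mm, bore 16 mm, height 60 mm; stays on its pin. Origin at the centre of its underside.
- rack: Fixed aluminium plate 70 mm (its x) by 260 mm (its y), 12 mm thick, with three upright steel pins of 12 mm diameter in a row along y at -95, 0 and +95 mm, 24 mm tall above the plate. Origin at the centre of its underside, on the table. There is free room for fingers on the +x and -x sides of each sleeve.
- station: Fixed camera station. Origin on the table under the viewing point. Black camera looks along its -y: lens 42 mm wide, axis 170 mm up, glass at y 100 mm, 44 mm square body to y 257; post 300 mm tall, 40 mm square, at y 285. Bar light across (110 mm) at y 114-136, 62-88 mm up. Base plate 120 mm (x), y -60 to 340, 10 mm thick; on it a black disc, 60 mm wide, 4 mm thick, centred at the origin.
- view (a point): The viewing point, where the middle sleeve's centre has to be held: on the lens axis, 100 mm in front of the lens glass, 170 mm above the table, straight above the black disc's centre. Its axes are those of the station (y along the lens axis, towards the camera).
- lens_cap: Bystander: black lens cap lying on the table, 44 mm diameter, 12 mm high. Origin at the centre of its underside.
- cleaner: Bystander: small white bottle standing on the table, 44 mm diameter, 110 mm high. Origin at the centre of its underside.
- driver: Bystander: screwdriver lying on the table, 200 mm long, black handle. Origin under its middle, x along its length.
Not all that is in view belongs to the job. What is shaped like the sleeve_middle but blue, purple or red is not meant.

How it is judged:
On the way, in this order (a step that is already met when the one before it is completed fails the run):
1. the middle sleeve is lifted clear of its pin by the fingers (height (world z) of sleeve_middle above 0.045 m and contact force between sleeve_middle and the fingers above 1 N and contact force between sleeve_middle and rack below 0.1 N), for 0.1 s.
2. the middle sleeve is held still and upright at the viewing point for two seconds (x of middle_centre in the frame of view between -0.015 and 0.015 m and y of middle_centre in the frame of view between -0.02 and 0.02 m and z of middle_centre in the frame of view between -0.015 and 0.015 m and angle between sleeve_middle's own z axis and vertical below 0.12 rad and linear speed of sleeve_middle below 0.02 m/s and angular speed of sleeve_middle below 0.2 rad/s and contact force between sleeve_middle and the fingers above 1 N and contact force between sleeve_middle and rack below 0.1 N and contact force between sleeve_middle and station below 0.1 N), for 2 s.
At the end, for the whole second after the job is handed in: Fingers alone hold the middle sleeve, its centre at the viewing point within 20 mm along the lens axis and 15 mm sideways and in height, within 0.12 rad of upright, slower than 20 mm/s; other sleeves within 15 mm and loose things within 30 mm of their starts (all of step 2 and distance of each of sleeve_small, sleeve_large from where it was at the start of the episode below 0.015 m and distance of each of lens_cap, cleaner, driver from where it was at the start of the episode below 0.03 m); the arm keeps its last pose, push and grip.
It fails at once if a wrong sleeve is moved off its place (more than 15 mm) (distance of any of sleeve_small, sleeve_large from where it was at the start of the episode above 0.015 m).
It fails at once if a loose bystander is moved more than 30 mm (distance of any of lens_cap, cleaner, driver from where it was at the start of the episode above 0.03 m).
It fails at once if the middle sleeve is tipped more than 0.35 rad (20 degrees) (angle between sleeve_middle's own z axis and vertical above 0.35 rad).
It fails at once if the camera station is touched with more than 2 N (contact force between any of the arm, the fingers, sleeve_middle and station above 2 N).
It also fails if it takes over 42 s, if anything falls off the work surface, if the arm or the gripper's body presses on something with over 40 N, if the wrist force passes 120 N, or if a joint passes its speed limit or range.

## Working session

There is one attempt and no reset: what is moved stays moved. The work goes in short steps, Python scripts to look and compute and a tool call to move; the robot and the scene stay as the last step left them, time stands still between calls to the robot, and variables do not carry over. Pictures are saved under pics/ and viewed, at most 10 in all, crops included, and the job is handed in when it is done.

Besides the shell and the picture viewer there is one more tool, called after "Request:" by a JSON object that holds its "name" and its "arguments", one argument or row to a line. drive_tool: Moves the arm, as the interface text tells. Its arguments: {"type":"object","properties":{"commands":{"type":"array"},"newtons":{"type":"number"}},"required":["commands"]}

```bash
mkdir -p pics; ls; cat > look.py <<'E'
from workcell import *
import cv2, numpy as np
from scipy.spatial.transform import Rotation as R
def rot(a):
    a=np.array(a,float)
    return a if a.shape==(3,3) else R.from_rotvec(a).as_matrix()
def ray(c,u,v):
    K=np.array(c["camera_matrix"])
    d=cv2.undistortPoints(np.array([[[u,v]]],float),K,np.array([c["k1"],0,0,0],float))[0,0]
    return np.array(c["position"]),rot(c["attitude"])@np.array([d[0],d[1],1])
def onplane(c,u,v,z):
    p,d=ray(c,u,v); return p+d*(z-p[2])/d[2]
def proj(c,P):
    q=rot(c["attitude"]).T@(np.array(P,float)-np.array(c["position"]))
    return cv2.projectPoints(q.reshape(1,1,3),np.zeros(3),np.zeros(3),np.array(c["camera_matrix"]),np.array([c["k1"],0,0,0],float))[0].ravel()
E
python3 - <<'E'
from look import *
import pickle
s=state();print(s)
for n in("scene","top"):
    c=get_image(n);print({k:v for k,v in c.items() if k!="img"})
    pickle.dump(c,open(n+".pkl","wb"))
    cv2.imwrite(f"pics/{n}0.png",cv2.resize(c["img"][:,:,::-1],(800,600),interpolation=cv2.INTER_CUBIC))
try: print(grip_point_offset)
except Exception as e: print(e)
E
```

```text
pics
{'time_s': 0.0, 'qpos': array([-1.16100322e+00,  4.23833122e-01,  1.63071223e+00, -2.27995298e-05,
        1.08854187e+00, -1.89853166e-02]), 'dq': array([-0.00148242,  0.00044235,  0.00063498,  0.00054037, -0.00138906,
        0.00033628]), 'effort': array([-1.25877959e-03, -5.57384026e+01, -2.81745225e+01,  4.35134041e-05,
        7.32941553e-03, -2.84938392e-05]), 'ee_pos': array([ 0.25964551, -0.56787943,  0.20614178]), 'orientation': array([-3.06823837e+00, -6.68081078e-01,  4.86714932e-04]), 'wrist_force': array([-0.14930251, -0.45783777,  0.90677883]), 'ft_torque': array([ 0.01712682, -0.02572877,  0.05799322]), 'finger_force': 0.0, 'opening': 0.08559694229463025}
{'camera_matrix': array([[384.14988391,   0.        , 256.44940743],
       [  0.        , 384.14988391, 187.61642317],
       [  0.        ,   0.        ,   1.        ]]), 'k1': -0.10628664755875115, 'position': array([ 1.02162194, -0.59348493,  0.56263394]), 'attitude': array([-2.04683473, -0.84347628,  0.44624612])}
{'camera_matrix': array([[400.68978125,   0.        , 253.5354992 ],
       [  0.        , 400.68978125, 187.51605329],
       [  0.        ,   0.        ,   1.        ]]), 'k1': 0.0353512579348619, 'position': array([ 0.46355297, -0.14966271,  0.99164419]), 'attitude': array([-2.12336731,  2.1830002 , -0.09540103])}
0.0187
```

View pics/scene0.png

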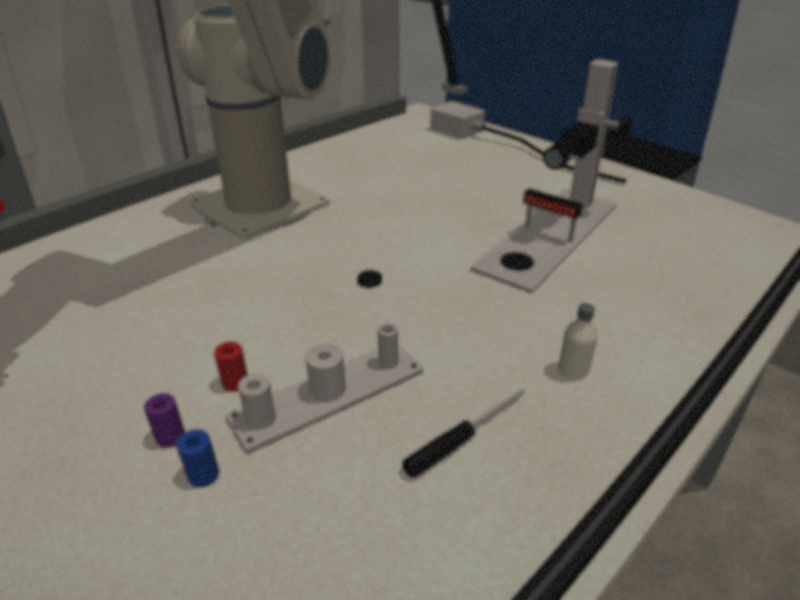

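View pics/top0.png

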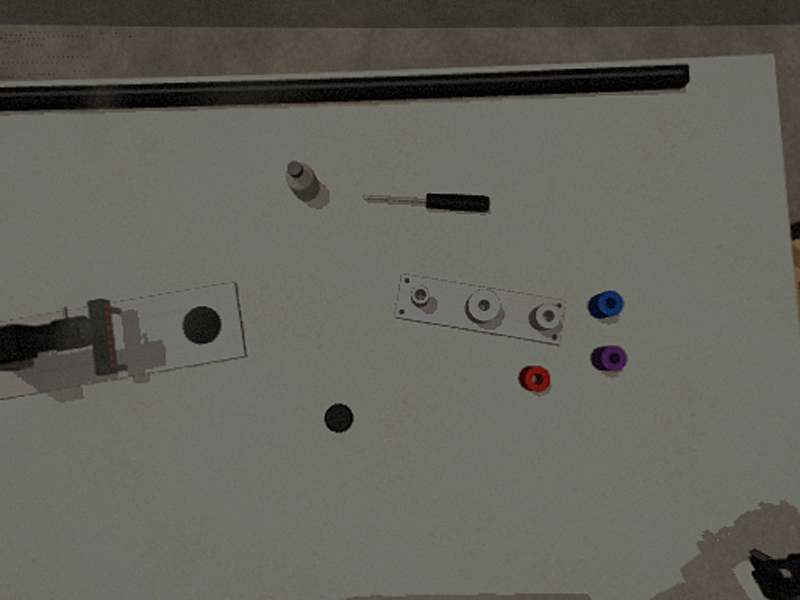

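The scene view (800 px scale) shows three grey sleeves at (258,400), (325,372) and (388,345). The top view shows them at (546,317), (484,306) and (420,296). The disc is at (202,325) in the top view. The red, purple and blue parts are decoys. By diameter, large is (484,306), small is (420,296), and (546,317) looks like the middle one. I'll check this in one enlarged crop and measure.

```bash
python3 - <<'E'
from look import *
import pickle
c=pickle.load(open("top.pkl","rb"));im=c["img"]
x0,y0,w,h=245,165,130,65
cr=im[y0:y0+h,x0:x0+w,::-1].astype(float)
cr=np.clip((cr-30)*1.8,0,255).astype(np.uint8)
cv2.imwrite("pics/crop1.png",cv2.resize(cr,None,fx=6,fy=6,interpolation=cv2.INTER_CUBIC))
# disc
g=im.max(axis=2)
def blob(c,m,u,v):
    n,l,s,ce=cv2.connectedComponentsWithStats(m.astype(np.uint8)); i=l[int(v),int(u)]; return s[i],ce[i]
for name,u,v,z in(("disc",202*.64,325*.64,.014),("cap",339*.64,418*.64,.012)):
    s,ce=blob(c,g<45,u,v);print(name,s,ce,onplane(c,*ce,z))
s=pickle.load(open("scene.pkl","rb"))
m=s["img"].max(axis=2)<60
st,ce=blob(s,m,516*.64,261*.64);print("disc scene",st,ce,onplane(s,*ce,.014))
hsv=cv2.cvtColor(im,cv2.COLOR_RGB2HSV)
for nm,u,v in(("red",535,379),("purple",610,358),("blue",606,305)):
    st,ce=blob(c,hsv[...,1]>110,u*.64-5,v*.64);print(nm,st,onplane(c,*ce,.05))
for p in((402,275),(396,318),(561,345),(565,300)):print("corner",onplane(c,p[0]*.64,p[1]*.64,.012))
E
```

```text
disc [118 196  23  24 440] [128.83863636 207.71818182] [0.5321534 0.1781933 0.014    ]
cap [208 258  18  19 258] [216.50387597 267.19379845] [ 0.38286833 -0.03452123  0.012     ]
disc scene [321 162  20  11 165] [330.4        166.84242424] [0.53626251 0.17516694 0.014     ]
red [332 234  20  17 254] [ 0.43635336 -0.33078049  0.05      ]
purple [379 222  22  15 279] [ 0.46324812 -0.44075522  0.05      ]
blue [377 186  22  18 298] [ 0.54332897 -0.44139143  0.05      ]
corner [ 0.60163867 -0.13879029  0.012     ]
corner [ 0.53389226 -0.12752347  0.012     ]
corner [ 0.48501665 -0.38157236  0.012     ]
corner [ 0.55468928 -0.39165949  0.012     ]
```

View pics/crop1.png

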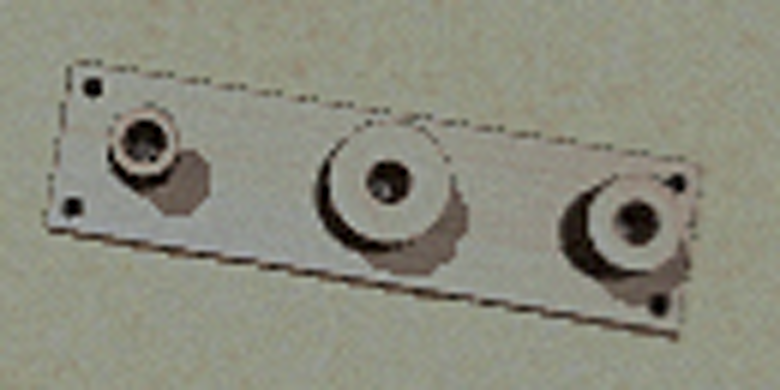

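The crop (6x, origin 245,165) shows rim widths of about 68 px at (145,140), 125 px at (389,182) and 100 px at (637,222). These match 28, 48 and 38 mm, so the right-hand grey sleeve with its bore at (637,222) is the middle one.

```bash
python3 - <<'E'
from look import *
import pickle
c=pickle.load(open("top.pkl","rb"));s=pickle.load(open("scene.pkl","rb"))
f=lambda p:((p[0]+.5)/6-.5+245,(p[1]+.5)/6-.5+165)
P={}
for n,p in(("small",(145,140)),("large",(389,182)),("mid",(637,222))):
    P[n]=onplane(c,*f(p),.072);print(n,P[n],"scene px (800)",proj(s,P[n])/.64)
a=P["mid"]-P["small"];print("rack y dir deg from y",np.degrees(np.arctan2(-a[0],a[1])),np.linalg.norm(a))
print("scene bore", [onplane(s,x*.64,y*.64,.072) for x,y in((256,384),(325,354),(388,329))])
for p in((236,282),(246,356),(0,317)):print("base corner",onplane(c,p[0]*.64,p[1]*.64,.010))
st=state();M=rot(st["orientation"]);print(M)
d=P["mid"]-st["ee_pos"];print("tool shift xy mm",M.T@d*1000)
E
```

```text
small [ 0.56464691 -0.16515348  0.072     ] scene px (800) [386.22434729 327.59881042]
large [ 0.54577917 -0.25790542  0.072     ] scene px (800) [322.62288601 353.49431452]
mid [ 0.52784975 -0.35111349  0.072     ] scene px (800) [252.331704  382.6385054]
rack y dir deg from y 168.80708854114363 0.18956570372157894
scene bore [array([ 0.53292943, -0.34930802,  0.072     ]), array([ 0.54865866, -0.25641039,  0.072     ]), array([ 0.56847   , -0.16558562,  0.072     ])]
base corner [0.59848327 0.12497756 0.01      ]
base corner [0.48113293 0.10896098 0.01      ]
base corner [0.55365361 0.49567277 0.01      ]
[[ 9.09456849e-01  4.15797965e-01 -5.40059304e-04]
 [ 4.15798314e-01 -9.09455959e-01  1.27349472e-03]
 [ 3.83563610e-05 -1.38274424e-03 -9.99999043e-01]]
tool shift xy mm [334.01407241 -85.47915311 134.36558966]
```

Request:
{"name": "drive_tool", "arguments": {
  "commands": [
    [0,336,-86,76,-54],
    [0,336,-86,76,-54],
    [0,336,-86,76,-54],
    [0,336,-86,76,-54],
    [0,336,-86,76,-54],
    [0,336,-86,76,-54],
    [0,336,-86,76,-54],
    [0,336,-86,76,-54],
    [0,336,-86,76,-54],
    [0,336,-86,76,-54],
    [0,336,-86,76,-54],
    [0,336,-86,76,-54],
    [0,336,-86,76,-54],
    [0,336,-86,76,-54],
    [0,336,-86,76,-54]
  ],
  "newtons": 50
}}

```text
time_s: 1.35
ee_pos: [0.529, -0.3515, 0.1313]
orientation: [2.433, 1.987, 0.0]
wrist_force: [0.2, 0.0, -0.0]
opening: 0.0853
finger_force: 0.0
```

```bash
python3 - <<'E'
from look import *
st=state();M=rot(st["orientation"]);print(st["ee_pos"],M)
for n,x0,y0,w,h in(("scene",90,120,260,195),("top",230,130,200,150)):
    c=get_image(n)
    cr=np.clip((c["img"][y0:y0+h,x0:x0+w,::-1].astype(float)-20)*1.6,0,255).astype(np.uint8)
    cv2.imwrite(f"pics/hover_{n}.png",cv2.resize(cr,None,fx=3,fy=3,interpolation=cv2.INTER_CUBIC))
E
```

```text
[ 0.52901405 -0.35146391  0.13128663] [[ 1.99939275e-01  9.79808233e-01  3.36584225e-04]
 [ 9.79808268e-01 -1.99939186e-01 -2.81414900e-04]
 [-2.08436260e-04  3.86053898e-04 -9.99999904e-01]]
```

View pics/hover_scene.png

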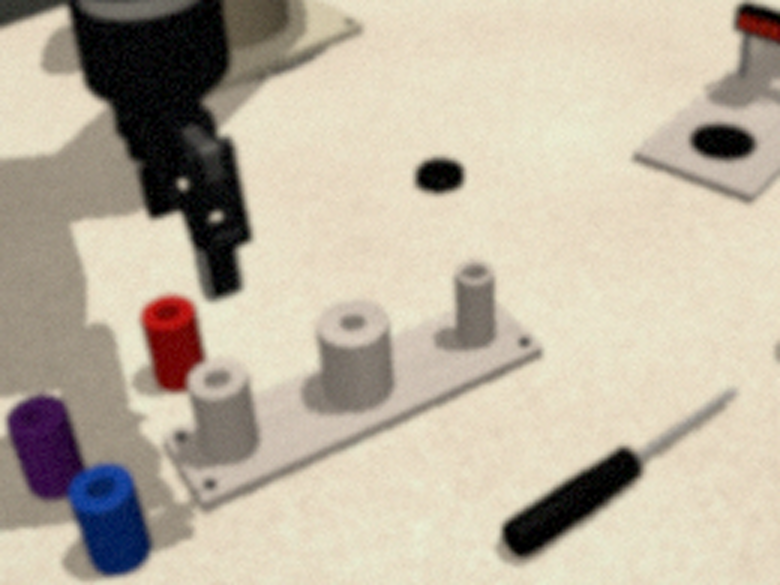

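The hover picture shows the gripper above the left-hand sleeve (218,380), with the finger at (218,280) lined up across the rack. Next I descend and close.

Request:
{"name": "drive_tool", "arguments": {
  "commands": [
    [0,1,0,25,0],
    [0,1,0,45,0],
    [0,1,0,60,0],
    [0,1,0,75,0],
    [0,1,0,90,0],
    [0,1,0,100,0],
    [0,1,0,105,0],
    [0,1,0,105,0],
    [0,1,0,105,0],
    [0,1,0,105,0]
  ]
}}

```text
time_s: 2.28
ee_pos: [0.5304, -0.3499, 0.0268]
orientation: [2.431, 1.988, 0.001]
wrist_force: [-0.7, -0.3, 0.2]
opening: 0.0853
finger_force: 0.0
```

Request:
{"name": "drive_tool", "arguments": {
  "commands": [
    [0.15,0,0,0,0],
    [0.25,0,0,0,0],
    [0.35,0,0,0,0],
    [0.4,0,0,0,0],
    [0.45,0,0,0,0],
    [0.5,0,0,0,0],
    [0.55,0,0,0,0],
    [0.6,0,0,0,0],
    [0.7,0,0,0,0],
    [0.8,0,0,0,0],
    [0.9,0,0,0,0],
    [1,0,0,0,0],
    [1,0,0,0,0],
    [1,0,0,0,0],
    [1,0,0,0,0],
    [1,0,0,0,0]
  ]
}}

```text
time_s: 3.62
ee_pos: [0.5299, -0.3495, 0.0262]
orientation: [2.432, 1.989, 0.0]
wrist_force: [-2.1, 0.3, 5.5]
opening: 0.0357
finger_force: 50.1
```

Request:
{"name": "drive_tool", "arguments": {
  "commands": [
    [1,0,0,-5,0],
    [1,0,0,-12,0],
    [1,0,0,-22,0],
    [1,0,0,-35,0],
    [1,0,0,-50,0],
    [1,0,0,-65,0],
    [1,0,0,-80,0],
    [1,0,0,-95,0],
    [1,0,0,-110,0],
    [1,0,0,-120,0],
    [1,0,0,-126,0],
    [1,0,0,-128,0],
    [1,0,0,-128,0],
    [1,0,0,-128,0]
  ]
}}

```text
time_s: 4.78
ee_pos: [0.5295, -0.3492, 0.1534]
orientation: [-2.431, -1.989, 0.0]
wrist_force: [0.2, -0.7, -1.6]
opening: 0.0354
finger_force: 50.1
```

```bash
python3 - <<'E'
from look import *
st=state();print(st["ee_pos"],st["wrist_force"],st["opening"],rot(st["orientation"]))
c=get_image("scene");x0,y0,w,h=60,80,260,195
cr=np.clip((c["img"][y0:y0+h,x0:x0+w,::-1].astype(float)-20)*1.6,0,255).astype(np.uint8)
cv2.imwrite("pics/lift.png",cv2.resize(cr,None,fx=3,fy=3,interpolation=cv2.INTER_CUBIC))
t=st["ee_pos"].copy();print("expected centre px in crop",(proj(c,[t[0],t[1],.170])-[x0,y0])*3,"top",(proj(c,[t[0],t[1],.2])-[x0,y0])*3,"bottom",(proj(c,[t[0],t[1],.14])-[x0,y0])*3)
E
```

```text
[ 0.52951906 -0.34924318  0.15337355] [ 0.21408134 -0.71062002 -1.57064082] 0.03542791817231217 [[ 1.98215414e-01  9.80158169e-01 -7.82516289e-04]
 [ 9.80158404e-01 -1.98215017e-01  5.57712423e-04]
 [ 3.91539908e-04 -8.77537116e-04 -9.99999538e-01]]
expected centre px in crop [283.37466678 368.29847778] top [274.97946011 325.14743128] bottom [291.43144068 409.23589576]
```

View pics/lift.png

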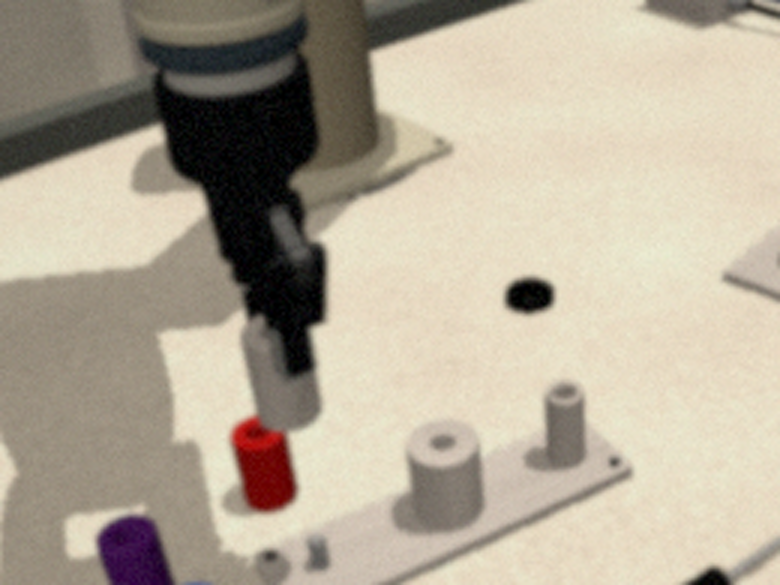

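The sleeve (285,375 in the crop) is held upright, and its underside is at about the expected pixel. The pin below is free and the other two sleeves are still in place. Next is the move to the viewing point.

Request:
{"name": "drive_tool", "arguments": {
  "commands": [
    [1,8,-2,0,0],
    [1,22,-4,-1,0],
    [1,42,-8,-1,0],
    [1,64,-12,-1,0],
    [1,88,-17,-1,0],
    [1,112,-22,-1,0],
    [1,136,-26,-1,0],
    [1,160,-31,-1,0],
    [1,184,-36,-1,0],
    [1,208,-40,-1,0],
    [1,230,-45,-1,0],
    [1,244,-47,-1,0],
    [1,254,-49,-1,0],
    [1,260,-50,-1,0],
    [1,260,-50,-1,0],
    [1,260,-50,-1,0]
  ]
}}

```text
time_s: 6.17
ee_pos: [0.5324, -0.0847, 0.1549]
orientation: [2.431, 1.99, -0.0]
wrist_force: [0.9, -0.3, -1.4]
opening: 0.0357
finger_force: 50.1
```

Request:
{"name": "drive_tool", "arguments": {
  "commands": [
    [1,8,-2,0,-1],
    [1,22,-4,0,-3],
    [1,42,-8,0,-5],
    [1,64,-12,0,-7],
    [1,86,-17,0,-9],
    [1,108,-21,0,-11],
    [1,130,-25,0,-13],
    [1,152,-30,0,-15],
    [1,174,-34,0,-17],
    [1,194,-38,0,-18],
    [1,212,-42,0,-19],
    [1,226,-44,0,-19],
    [1,238,-47,0,-19],
    [1,247,-49,0,-19],
    [1,253,-50,0,-19],
    [1,256,-50,0,-19],
    [1,257,-50,0,-19],
    [1,257,-50,0,-19],
    [1,257,-50,0,-19],
    [1,257,-50,0,-19]
  ]
}}

```text
time_s: 7.83
ee_pos: [0.5343, 0.1765, 0.1549]
orientation: [-2.071, -2.363, 0.0]
wrist_force: [-0.5, 0.2, -0.3]
opening: 0.0356
finger_force: 50.1
```

```bash
python3 - <<'E'
from look import *
st=state();t=st["ee_pos"];print(st["time_s"],t,st["wrist_force"],st["opening"],rot(st["orientation"]))
for n,x0,y0,w,h,k in(("scene",280,20,200,150,4),("top",0,140,200,120,4)):
    c=get_image(n)
    cr=np.clip((c["img"][y0:y0+h,x0:x0+w,::-1].astype(float)-15)*1.7,0,255).astype(np.uint8)
    cr=cv2.resize(cr,None,fx=k,fy=k,interpolation=cv2.INTER_CUBIC)
    cv2.imwrite(f"pics/view_{n}.png",cr)
    for z in(.2,.17,.14): print(n,z,"TCP xy px",(proj(c,[t[0],t[1],z])-[x0,y0])*k)
E
```

```text
7.8333 [0.53434695 0.17653613 0.15490785] [-0.48287927  0.19043939 -0.3191455 ] 0.03560113554774413 [[-1.31050047e-01  9.91375745e-01 -1.29581712e-04]
 [ 9.91375746e-01  1.31050029e-01 -1.41351444e-04]
 [-1.23150706e-04 -1.46988280e-04 -9.99999982e-01]]
scene 0.2 TCP xy px [230.68955133 328.56815677]
scene 0.17 TCP xy px [225.53714835 373.53161572]
scene 0.14 TCP xy px [220.49248015 417.08601921]
top 0.2 TCP xy px [393.50621898 243.78823025]
top 0.17 TCP xy px [417.40238207 248.27707858]
top 0.14 TCP xy px [439.61948833 252.45288261]
```

View pics/view_scene.png

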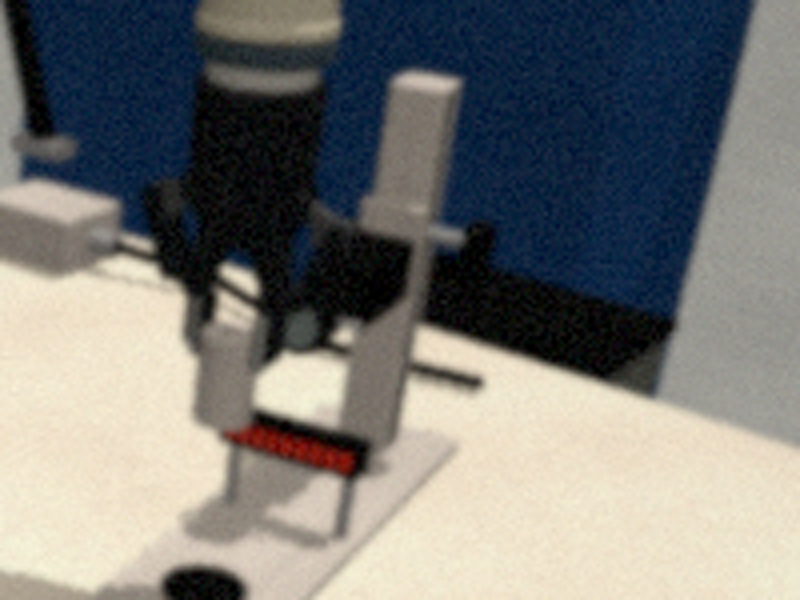

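View pics/view_top.png

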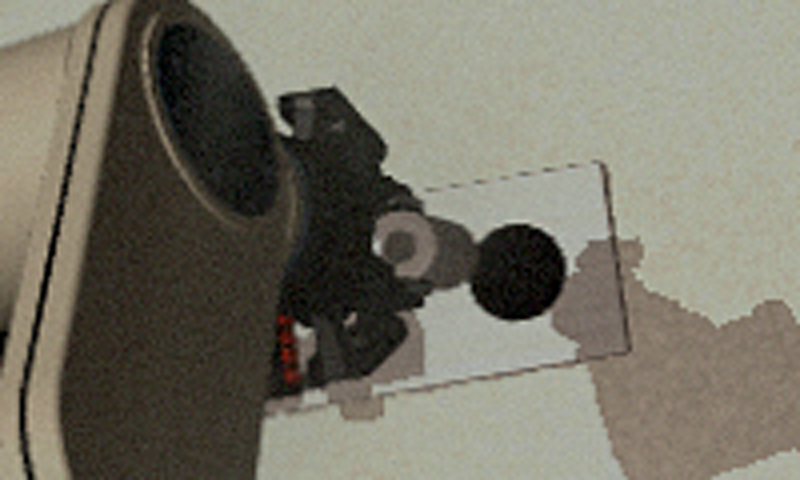

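In the scene view the sleeve (225,375) is in front of the lens and upright, and its underside at (222,430) is within about 2 mm of the prediction. The top view shows the bore at about (403,243) against a predicted (394,244), so it is a few mm short of the camera but inside tolerance. I'll move 2 mm towards the camera and hold.

Request:
{"name": "drive_tool", "arguments": {
  "commands": [
    [1,1,0,0,0],
    [1,2,0,0,0],
    [1,2,0,0,0],
    [1,2,0,0,0],
    [1,2,0,0,0],
    [1,2,0,0,0],
    [1,2,0,0,0],
    [1,2,0,0,0],
    [1,2,0,0,0],
    [1,2,0,0,0],
    [1,2,0,0,0],
    [1,2,0,0,0],
    [1,2,0,0,0],
    [1,2,0,0,0],
    [1,2,0,0,0],
    [1,2,0,0,0],
    [1,2,0,0,0],
    [1,2,0,0,0],
    [1,2,0,0,0],
    [1,2,0,0,0]
  ]
}}

```text
time_s: 9.6
ee_pos: [0.5341, 0.179, 0.1549]
orientation: [-2.07, -2.363, 0.0]
wrist_force: [-0.0, 1.3, -1.6]
opening: 0.0358
finger_force: 50.1
```

Request:
{"name": "drive_tool", "arguments": {
  "commands": [
    [1,0,0,0,0],
    [1,0,0,0,0],
    [1,0,0,0,0],
    [1,0,0,0,0],
    [1,0,0,0,0],
    [1,0,0,0,0],
    [1,0,0,0,0],
    [1,0,0,0,0],
    [1,0,0,0,0],
    [1,0,0,0,0],
    [1,0,0,0,0],
    [1,0,0,0,0],
    [1,0,0,0,0],
    [1,0,0,0,0],
    [1,0,0,0,0],
    [1,0,0,0,0],
    [1,0,0,0,0],
    [1,0,0,0,0],
    [1,0,0,0,0],
    [1,0,0,0,0]
  ]
}}

```text
time_s: 11.27
ee_pos: [0.5341, 0.1791, 0.1549]
orientation: [2.07, 2.363, 0.0]
wrist_force: [-0.8, 0.8, -1.3]
opening: 0.0357
finger_force: 50.1
```

Request:
{"name": "drive_tool", "arguments": {
  "commands": [
    [1,0,0,0,0],
    [1,0,0,0,0],
    [1,0,0,0,0],
    [1,0,0,0,0],
    [1,0,0,0,0],
    [1,0,0,0,0],
    [1,0,0,0,0],
    [1,0,0,0,0],
    [1,0,0,0,0],
    [1,0,0,0,0],
    [1,0,0,0,0],
    [1,0,0,0,0],
    [1,0,0,0,0],
    [1,0,0,0,0],
    [1,0,0,0,0],
    [1,0,0,0,0],
    [1,0,0,0,0],
    [1,0,0,0,0],
    [1,0,0,0,0],
    [1,0,0,0,0]
  ]
}}

```text
time_s: 12.93
ee_pos: [0.5341, 0.1791, 0.155]
orientation: [2.07, 2.363, 0.0]
wrist_force: [0.5, -0.2, -1.4]
opening: 0.0354
finger_force: 50.1
```

```bash
python3 - <<'E'
from look import *
st=state();print(st["time_s"],st["ee_pos"],st["opening"],st["finger_force"],st["wrist_force"])
c=get_image("scene")
# sleeve's lower edge in the scene view: does it stay where it was (slip check)?
a=cv2.imread("pics/view_scene.png")
cr=np.clip((c["img"][20:170,280:480,::-1].astype(float)-15)*1.7,0,255).astype(np.uint8)
cr=cv2.resize(cr,None,fx=4,fy=4,interpolation=cv2.INTER_CUBIC)
t=a[325:440,185:265]
r=cv2.matchTemplate(cr[295:470,155:295],t,cv2.TM_CCOEFF_NORMED);_,v,_,p=cv2.minMaxLoc(r)
print("sleeve shift px(x4)",p[0]-30,p[1]-30,"corr",v)
E
```

```text
12.9333 [0.53411256 0.17908375 0.15495153] 0.035403994367268765 50.05836445838213 [ 0.53819965 -0.2067266  -1.44945403]
sleeve shift px(x4) 2 -1 corr 0.9898191094398499
```

The sleeve has been steady at the viewing point for over three seconds with no slip, so I'm handing in.

```bash
python3 -c "
from workcell import *
print(close_job())"
```

```text
the job is handed in; nothing more can be done
None
```

The middle sleeve was lifted off its pin and held upright and still at the viewing point for over three seconds, within a few mm by the camera views; the job was handed in with it still gripped, but no verdict was returned.

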